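# Book one wide jar out at the goods-out rack

### The arm

A 6-joint arm with a two-finger parallel gripper is mounted at the origin on the work surface. World frame = base frame: x ahead of the robot, y to its left, z up, the work surface at z = 0. Lengths are in m, angles in rad, forces in N, time in s.
With the tool pointing down it reaches from about 0.3 to 0.75 m from the base axis. Payload 8.5 kg.
Tool frame: the origin (TCP) lies on the front face of the gripper's body, between the roots of the fingers; the fingertips stand 73 mm ahead of it and the grasp point (between the pads) lies 54 mm ahead of it; z points along the fingers, y is the direction in which the jaws open and shut (so a half turn about z gives the same grasp; the last joint's range is limited). The gripper opens to 85 mm and grips with 20 to 120 N. Pads are 22 mm wide; open, the fingers measure 114 mm over their backs; the gripper's body (76 mm by 85 mm) begins 54 mm behind the grasp point. The pads swing forward as they close: fully open they stand 13 mm farther back than shut.
Start: joints at [1.069, 0.381, 1.297, -0, 1.464, -0.215], TCP at [0.156, 0.528, 0.304] pointing down, gripper open.
Joint ranges: [-3.11, 3.11], [-0.89, 2.33], [0.22, 2.48], [-1.42, 4.56], [0.17, 2.85], [-2.88, 2.88]. Speed limits (rad/s): [2.39, 2.39, 3.14, 3.14, 3.14, 3.14].

### API

Orientations are given as a unit quaternion [x, y, z, w].
In Python, from rig import env gives the robot as it stands.
- The arm moves only by the tool servo_tool, never from a script. Its argument "steps" is a list of rows, each a list of 5 numbers: the finger opening in m, from 0 to 0.0854, then the shift along the tool's x, y, z in m, then the turn about the tool's z in rad. In form: [[grip, tx, ty, tz, yaw], ...]. A call has 1 to 20 rows; each row shifts and turns the commanded pose from where the row before left it, along the tool's axes as they then stand; what a row does not reach is not made up. A row lasts 1/10 s, in which the tool goes at most 50 mm and 8.59 degrees, less where a joint would pass 70% of its speed; a pose out of reach is approached as far as the arm can. A call is refused whole if a number of a shift passes 0.05 or a number of a turn 0.15, either way. A call with a gripper value outside its range is refused whole. The fingers move at their own pace and stop on an object; "newtons" is the grip in N (left out, the last holds). Time passes only in rows, so rows that do not move let the fingers close. It gives the time, the measured TCP pose, the force and the opening at its end, in the units of the state.
- env.state(): the state, without advancing time (a new reading comes with each control period).
- env.grab_frame(name): name is "scene" or "top"; returns a dict with "frame" (480x640x3 uint8, red, green, blue), "z_map" (480x640 float32, m along the optical axis (not along the pixel's ray), 0 where there is no reading), "camera_matrix" (3x3 intrinsics, pixels), "world_to_cam" (4x4, takes a point from world to camera coordinates). Camera axes: x right, y up, looking along -z (the intrinsics and any distortion apply to the point x, -y, -z); pixel columns grow to the right and rows downward; lengths in m; the calibration is good to about 2 mm. A picture is of the moment at which its call begins.
- env.job_done(): hands the job in, once; it reports no verdict.
Trained networks look in a picture, given as the dict that the camera call returned (one of the last four; its "shot" number tells which), for a name from the list of things; names that differ only in an ending like _2 or _b are one class to them, and where a whole thing is asked for, a point or a joint stands for the part that bears it (a point fixed in the world has none). Each returns a list of dicts, best first, with "p" (0 to 1); they miss things now and then, are a little off and sometimes report something else, mostly with a low value. They report only what shows in the picture. A call takes as long as a camera call.
- env.look_for(picture, name): "point" ([x, y, z] in m, in the coordinates of the camera as it stood for that picture, good to about 4 mm: the middle of the surface that is visible of it).
- env.cut_out(picture, name): "pixels" (480x640 bool, what is visible of it).
The state is a dict: "clock": time; "q": joint angles; "qd": joint speeds; "joint_torque": joint torques, N m; "tcp_pos": TCP position; "eef_rot": TCP orientation; "force": force on the tool from outside, world axes, zero at the start; "ft_torque": the same for the moment, N m; "opening": finger opening in m.
Only numpy, scipy, OpenCV 4.12 (cv2) and the standard library are available. Lean on these libraries where they do the work, as an engineer would, in place of code of your own. Each camera call takes 0.05 s, during which the arm holds its last target.

### The job

Book one of the widest jars out of the store: with the fingertips, lightly press the round key in front of the bay where the widest jar stands and let it come up again, then lightly press the long key of the terminal to confirm, and withdraw so that all keys are up. Press no other key, and leave the jars, the bottle and the other loose things standing or lying where they are: nothing is pushed aside or lifted.

Things in the scene. Friction and masses are not known exactly. Their poses are not given: they have to be found in the camera images.
- rack: Fixed rack, 250 (x) by 440 mm (y). Origin: centre of its underside; x points from the key strip to the bays, y to the left seen from the robot. Four bays 105 mm apart (centres x 60, y 157.5, 52.5, -52.5, -157.5 mm), floor 12 mm high, wire dividers 43, rear rail 59 mm. On the near edge a grey key strip, 70 mm deep, 30 mm high: one white round key straight in front of each bay (x -90 mm, same y). Yaw within 0.18 rad.
- key1 (a joint): Travel of the round key of bay 1, the leftmost (+y end): 0 = up, 0.008 m = fully down; it counts as pressed beyond 0.004. Springs back by itself; starts to move at 1.5 N, 5 N takes it fully down.
- key1_top (a point): Centre of the top face of that round key (28 mm diameter, in a black 44 mm collar), 54 mm above the table when up; pressed straight down. Fully down it still stands 4 mm proud of the collar.
- key2 (a joint): Travel of the round key of bay 2, the second from the left: 0 = up, 0.008 m = fully down; it counts as pressed beyond 0.004. Springs back by itself; starts to move at 1.5 N, 5 N takes it fully down.
- key2_top (a point): Centre of the top face of that round key (28 mm diameter, in a black 44 mm collar), 54 mm above the table when up; pressed straight down. Fully down it still stands 4 mm proud of the collar.
- key3 (a joint): Travel of the round key of bay 3, the third from the left: 0 = up, 0.008 m = fully down; it counts as pressed beyond 0.004. Springs back by itself; starts to move at 1.5 N, 5 N takes it fully down.
- key3_top (a point): Centre of the top face of that round key (28 mm diameter, in a black 44 mm collar), 54 mm above the table when up; pressed straight down. Fully down it still stands 4 mm proud of the collar.
- key4 (a joint): Travel of the round key of bay 4, the rightmost (-y end): 0 = up, 0.008 m = fully down; it counts as pressed beyond 0.004. Springs back by itself; starts to move at 1.5 N, 5 N takes it fully down.
- key4_top (a point): Centre of the top face of that round key (28 mm diameter, in a black 44 mm collar), 54 mm above the table when up; pressed straight down. Fully down it still stands 4 mm proud of the collar.
- jar_wide_mid (a point): The widest container: a broad grey plastic jar with a red lid and a paper label, 84 mm diameter, 130 mm high, about 0.8 kg. Site half-way up its axis, its z axis upward; it stands loose near the centre of one of the four bays (which one varies) and is not to be touched.
- jar_slim_mid (a point): Slim grey jar with red lid, 56 mm diameter, 130 mm high. Site half-way up its axis, its z axis upward; it stands loose near the centre of one of the four bays (which one varies) and is not to be touched.
- jar_short_mid (a point): Short grey jar with red lid, 68 mm diameter, 80 mm high. Site half-way up its axis, its z axis upward; it stands loose near the centre of one of the four bays (which one varies) and is not to be touched.
- bottle_tall_mid (a point): Tall grey bottle with red cap, 62 mm diameter, 190 mm high. Site half-way up its axis, its z axis upward; it stands loose near the centre of one of the four bays (which one varies) and is not to be touched.
- terminal: Fixed grey booking terminal, 170 (x) by 130 mm (y), 30 mm high, left or right of the rack. Origin: centre of its underside; x points to its leaning black screen (far edge, up to 90 mm high). On top: a long white key (x -50 mm) near the robot, and two small round white keys (x 12, y 35 and -35 mm) between it and the screen.
- key_long (a joint): Travel of the terminal's long key: 0 = up, 0.008 m = fully down; pressed beyond 0.004. Springs back by itself; starts to move at about 1.5 N, 5 N takes it fully down.
- key_long_top (a point): Centre of the top face of the long key, 26 mm (x) by 80 mm (y), 54 mm above the table when up; its axes are the terminal's. Pressed straight down; fully down it stands 8 mm proud of its black collar.
- key_small_l (a joint): Travel of the terminal's small round key on the left (+y of the terminal), 18 mm diameter, 62 mm beyond the long key and 35 mm to that side, top 52 mm above the table: 0 = up, 0.006 m = down. Not to be pressed.
- key_small_r (a joint): Travel of the terminal's small round key on the right (-y of the terminal), 18 mm diameter, 62 mm beyond the long key and 35 mm to that side, top 52 mm above the table: 0 = up, 0.006 m = down. Not to be pressed.
- tray: Fixed white open tray, 170 mm (x) by 130 mm (y), 30 mm high. Origin: centre of its underside. It holds the tin, the packet and the tape.
- tin_mid (a point): Loose small metal tin in the tray, 52 mm diameter, 60 mm high; point at its centre. Leave alone.
- packet_mid (a point): Loose cardboard packet in the tray, 40 x 60 mm, 30 mm high; point at its centre. Leave alone.
- tape_mid (a point): Loose yellow tape roll lying in the tray, 52 mm diameter, 20 mm high; point at its centre. Leave alone.
- marker_mid (a point): Loose black marker pen, 120 mm long, 16 mm thick, lying on the rack's base plate between the key strip and the bays; point at its centre, x along the pen. Leave alone.

How it is judged:
On the way, in this order (a step that is already met when the one before it is completed fails the run):
1. the round key in front of the widest jar is pressed (((value of joint key1 above 0.004 m and y of jar_wide_mid in the frame of rack between 0.1275 and 0.1875 m) or (value of joint key2 above 0.004 m and y of jar_wide_mid in the frame of rack between 0.0225 and 0.0825 m) or (value of joint key3 above 0.004 m and y of jar_wide_mid in the frame of rack between -0.0825 and -0.0225 m) or (value of joint key4 above 0.004 m and y of jar_wide_mid in the frame of rack between -0.1875 and -0.1275 m))), for 0.1 s.
2. that key has come up again (value of joint each of key1, key2, key3, key4 below 0.0015 m), for 0.1 s.
3. the terminal's long key is pressed (value of joint key_long above 0.004 m), for 0.1 s.
At the end, for the whole second after the job is handed in: After the presses in order, every key is up again (within 1.5 mm), and every jar, bottle and loose thing is within 10 mm of where it started, the four containers upright (within 0.1 rad) (all of step 2 and value of joint each of key_long, key_small_l, key_small_r below 0.0015 m and distance of each of jar_wide_mid, jar_slim_mid, jar_short_mid, bottle_tall_mid, tin_mid, packet_mid, tape_mid, marker_mid from where it was at the start of the episode below 0.01 m and angle between each of jar_wide_mid, jar_slim_mid, jar_short_mid, bottle_tall_mid's own z axis and vertical below 0.1 rad); the robot touches nothing.
It fails at once if a key other than the widest jar's and the long one is pressed by more than 3 mm ((value of joint key1 above 0.003 m and not (y of jar_wide_mid in the frame of rack between 0.1275 and 0.1875 m)) or (value of joint key2 above 0.003 m and not (y of jar_wide_mid in the frame of rack between 0.0225 and 0.0825 m)) or (value of joint key3 above 0.003 m and not (y of jar_wide_mid in the frame of rack between -0.0825 and -0.0225 m)) or (value of joint key4 above 0.003 m and not (y of jar_wide_mid in the frame of rack between -0.1875 and -0.1275 m)) or value of joint any of key_small_l, key_small_r above 0.003 m).
It fails at once if the rack or the terminal is pressed with more than 25 N (contact force between any of the arm, the fingers and rack above 25 N or contact force between any of the arm, the fingers and terminal above 25 N).
It fails at once if a jar, the bottle or another loose thing is lifted, carried or pushed by more than 15 mm, or a container tipped by more than 0.2 rad (distance of any of jar_wide_mid, jar_slim_mid, jar_short_mid, bottle_tall_mid, tin_mid, packet_mid, tape_mid, marker_mid from where it was at the start of the episode above 0.015 m or angle between any of jar_wide_mid, jar_slim_mid, jar_short_mid, bottle_tall_mid's own z axis and vertical above 0.2 rad).
It also fails if it takes over 40 s, if anything falls off the work surface, if the arm or the gripper's body presses on something with over 40 N, if the wrist force passes 120 N, or if a joint passes its speed limit or range.

## Working session

There is one attempt and no reset: what is moved stays moved. The work goes in short steps, Python scripts to look and compute and a tool call to move; the robot and the scene stay as the last step left them, time stands still between calls to the robot, and variables do not carry over. Pictures are saved under pics/ and viewed, and the job is handed in when it is done.

Besides the shell and the picture viewer there is one more tool, called after "Emit:" as name(argument=value, ...) on one line, values as JSON. servo_tool: Moves the arm, as the interface text tells. Its arguments: {"type":"object","properties":{"steps":{"type":"array"},"newtons":{"type":"number"}},"required":["steps"]}

```bash
mkdir -p pics; python3 - <<'E'
from rig import env
import cv2,pickle
for n in("scene","top"):
    p=env.grab_frame(n); cv2.imwrite(f"pics/{n}0.png",p["frame"][:,:,::-1]); pickle.dump(p,open(f"{n}0.pkl","wb"))
s=env.state(); print({k:s[k] for k in("clock","tcp_pos","eef_rot","force","opening")})
E
```

```text
{'clock': 0.1, 'tcp_pos': array([0.1555113 , 0.52737843, 0.30340252]), 'eef_rot': array([ 1.42921937e-01,  9.89733760e-01, -5.92402075e-04, -2.29962441e-04]), 'force': array([-0.26691954, -0.05200982,  0.58247529]), 'opening': 0.08549078418090689}
```

View pics/scene0.png

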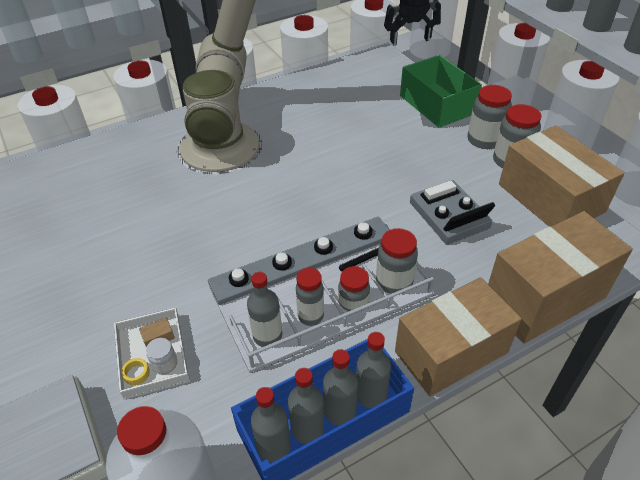

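View pics/top0.png

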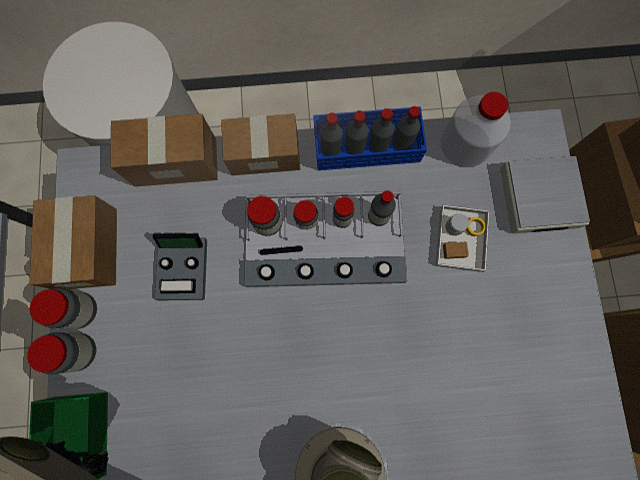

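The widest jar stands in the leftmost bay: top view (263,212), scene view (398,258). Its key is at (266,271) in top. The long key is at (178,286) in top, and the terminal is left of the rack. The marker is at (280,249).

```bash
cat > h.py <<'E'
import numpy as np,cv2
def world(p,mask):
    z=p["z_map"];K=p["camera_matrix"];T=np.linalg.inv(p["world_to_cam"])
    v,u=np.nonzero(mask&(z>0));d=z[v,u]
    c=np.stack([(u-K[0,2])/K[0,0]*d,-(v-K[1,2])/K[1,1]*d,-d,np.ones_like(d)])
    return (T@c)[:3].T,u,v
def back(p,uv,zh):
    K=p["camera_matrix"];T=np.linalg.inv(p["world_to_cam"])
    d=T[:3,:3]@np.array([(uv[0]-K[0,2])/K[0,0],-(uv[1]-K[1,2])/K[1,1],-1]);o=T[:3,3]
    return o+d*(zh-o[2])/d[2]
E
python3 - <<'E'
import pickle,numpy as np,cv2
from h import *
for n,box in(("top",(130,150,420,310)),("scene",(200,170,520,300))):
    p=pickle.load(open(n+"0.pkl","rb"));f=p["frame"]
    hsv=cv2.cvtColor(f,cv2.COLOR_RGB2HSV)
    m=((hsv[...,2]>195)&(hsv[...,1]<40)).astype(np.uint8)
    b=np.zeros_like(m);b[box[1]:box[3],box[0]:box[2]]=1;m*=b
    k,l,st,ce=cv2.connectedComponentsWithStats(m)
    print(n,np.linalg.inv(p["world_to_cam"])[:3,3], p.get("distortion"), [k for k in p])
    for i in range(1,k):
        if st[i,4]<20: continue
        w,u,v=world(p,l==i); 
        print(ce[i].round(1),st[i,2:],"depth med",np.median(w,0).round(4),"back",back(p,ce[i],.054).round(4), "p90z",np.percentile(w[:,2],[10,90]).round(3))
from rig import env
for n in("top","scene"):
    p=env.grab_frame(n);T=np.linalg.inv(p["world_to_cam"])
    for nm in("key1_top","key_long_top","jar_wide_mid","marker_mid","key_small_l","terminal","rack"):
        r=env.look_for(p,nm)[:2]
        print(n,nm,[((T@np.r_[x["point"],1])[:3].round(3),round(x["p"],2)) for x in r])
E
```

```text
top [0.34089897 0.00664969 1.27981117] None ['frame', 'z_map', 'camera_matrix', 'world_to_cam', 'shot']
scene [ 1.32599195 -0.40116978  1.0280305 ] None ['frame', 'z_map', 'camera_matrix', 'world_to_cam', 'shot']
[439.9 187.4] [ 31  14 194] depth med [0.5088 0.3868 0.0534] back [0.5089 0.3867 0.054 ] p90z [0.051 0.056]
[362.7 226. ] [11  7 61] depth med [0.5263 0.1494 0.0535] back [0.5259 0.1487 0.054 ] p90z [0.051 0.056]
[322.7 240.9] [11  8 65] depth med [0.5192 0.0447 0.053 ] back [0.52   0.0441 0.054 ] p90z [0.051 0.055]
[280.8 256.4] [11  8 69] depth med [ 0.5137 -0.06    0.053 ] back [ 0.5141 -0.0607  0.054 ] p90z [0.051 0.056]
[237.  272.7] [11  8 73] depth med [ 0.507  -0.1649  0.053 ] back [ 0.5081 -0.1652  0.054 ] p90z [0.051 0.055]
[449.5 296.3] [13  8 58] depth med [0.829  0.1543 0.1199] back [0.7934 0.1938 0.054 ] p90z [0.118 0.122]
[440.1 298.2] [10  4 21] depth med [0.8243 0.1358 0.1207] back [0.7874 0.1739 0.054 ] p90z [0.117 0.123]
top key1_top []
top key_long_top [(array([0.507, 0.39 , 0.054]), 0.62), (array([ 0.505, -0.163,  0.053]), 0.37)]
top jar_wide_mid [(array([0.658, 0.138, 0.141]), 0.65)]
top marker_mid [(array([0.582, 0.109, 0.03 ]), 0.74)]
top key_small_l [(array([ 0.51 , -0.058,  0.051]), 0.71)]
top terminal [(array([0.561, 0.38 , 0.03 ]), 0.66), (array([ 0.572, -0.408,  0.001]), 0.29)]
top rack [(array([ 0.578, -0.02 ,  0.01 ]), 0.57)]
scene key1_top [(array([ 0.566, -0.411,  0.007]), 0.49), (array([0.51 , 0.384, 0.055]), 0.45)]
scene key_long_top [(array([0.51 , 0.384, 0.051]), 0.84), (array([ 0.683, -0.075,  0.107]), 0.43)]
scene jar_wide_mid [(array([0.69 , 0.123, 0.111]), 0.71)]
scene marker_mid [(array([0.588, 0.103, 0.025]), 0.78), (array([ 0.628, -0.383,  0.061]), 0.32)]
scene key_small_l [(array([0.578, 0.412, 0.046]), 0.57), (array([0.568, 0.345, 0.052]), 0.42)]
scene terminal [(array([0.58 , 0.37 , 0.032]), 0.94)]
scene rack [(array([ 0.602, -0.042,  0.014]), 0.62)]
```

```bash
python3 - <<'E'
import pickle,numpy as np,cv2
from h import *
p=pickle.load(open("top0.pkl","rb"));g=cv2.cvtColor(p["frame"],cv2.COLOR_RGB2GRAY)
w,u,v=world(p,np.ones(g.shape,bool))
H=np.zeros(g.shape);H[v,u]=w[:,2]
m=((H>.046)&(H<.06)&(g>130)).astype(np.uint8);m[:,420:]=0;m[:240]=0;m[310:]=0
k,l,st,ce=cv2.connectedComponentsWithStats(m)
for i in range(1,k):
    if st[i,4]>20: print(ce[i].round(1),st[i,2:],back(p,ce[i],.054).round(4),np.median(world(p,l==i)[0],0).round(4))
E
```

```text
[190.4 261.9] [ 6  6 27] [0.5668 0.3487 0.054 ] [0.567  0.3496 0.0514]
[164.3 262.2] [ 6  6 27] [0.5717 0.4182 0.054 ] [0.5724 0.4196 0.0513]
[344.5 269.1] [10  9 74] [ 0.5128 -0.0588  0.054 ] [ 0.513  -0.0586  0.0544]
[384.  267.9] [ 9  9 67] [ 0.507  -0.1635  0.054 ] [ 0.507  -0.1636  0.0529]
[265.6 271. ] [10  9 75] [0.5253 0.1504 0.054 ] [0.5251 0.1498 0.054 ]
[305.1 270.1] [ 9  9 70] [0.5189 0.0458 0.054 ] [0.5187 0.0458 0.0533]
[175.9 285. ] [ 30   9 262] [0.5082 0.3883 0.054 ] [0.5082 0.3884 0.0537]
```

Emit:
servo_tool(steps=[[0,-0.031,-0.0172,0,0],[0,-0.031,-0.0172,0,0],[0,-0.031,-0.0172,0,0],[0,-0.031,-0.0172,0,0],[0,-0.031,-0.0172,0,0],[0,-0.031,-0.0172,0,0],[0,-0.031,-0.0172,0,0],[0,-0.031,-0.0172,0,0],[0,-0.031,-0.0172,0,0],[0,-0.031,-0.0172,0,0],[0,-0.031,-0.0172,0,0],[0,-0.031,-0.0172,0,0],[0,-0.031,-0.0172,0,0],[0,-0.031,-0.0172,0,0],[0,-0.031,-0.0172,0,0],[0,0,0,0,0],[0,0,0,0,0]])

```text
clock: 2.6
tcp_pos: [0.5287, 0.1482, 0.3036]
eef_rot: [0.143, 0.99, 0.0, -0.0]
force: [0.1, 0.1, -0.5]
opening: 0.0002
```

Emit:
servo_tool(steps=[[0,0.003,0.001,0.03,0],[0,0,0,0.03,0],[0,0,0,0.03,0],[0,0,0,0.03,0],[0,0,0,0.025,0],[0,0,0,0.015,0],[0,0,0,0,0],[0,0,0,0,0]])

```text
clock: 3.4
tcp_pos: [0.5257, 0.1511, 0.1447]
eef_rot: [0.142, 0.99, 0.0, 0.0]
force: [0.6, -0.2, 0.4]
opening: 0.0001
```

```bash
python3 - <<'E'
from rig import env
import cv2,numpy as np
a=env.grab_frame("scene")["frame"][170:300,300:480];b=env.grab_frame("top")["frame"][200:320,150:330]
f=lambda i:cv2.resize(i,(400,290),interpolation=cv2.INTER_CUBIC)
cv2.imwrite("pics/c1.png",np.hstack([f(a),f(b)])[:,:,::-1])
E
```

```text
(no output)
```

View pics/c1.png

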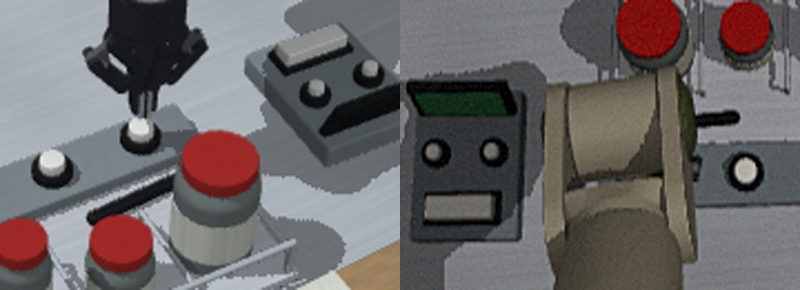

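The closed tips are centred over the bay-1 key (crop pixel (142,125)), clear of the jar and marker. I'll press in small steps.

Emit:
servo_tool(steps=[[0,0,0,0.01,0],[0,0,0,0.006,0],[0,0,0,0.002,0],[0,0,0,0.002,0],[0,0,0,0.001,0],[0,0,0,0,0]])

```text
clock: 4.1
tcp_pos: [0.5258, 0.1503, 0.1229]
eef_rot: [0.143, 0.99, -0.0, -0.0]
force: [-1.4, -0.4, 2.2]
opening: -0.0001
```

Emit:
servo_tool(steps=[[0,0,0,0.001,0],[0,0,0,0.001,0],[0,0,0,0,0],[0,0,0,0,0]])

```text
clock: 4.5
tcp_pos: [0.526, 0.1503, 0.121]
eef_rot: [0.143, 0.99, 0.0, 0.0]
force: [-1.1, 0.4, 4.0]
opening: -0.0003
```

Emit:
servo_tool(steps=[[0,0,0,0.001,0],[0,0,0,0,0],[0,0,0,0,0],[0,0,0,0,0]])

```text
clock: 4.9
tcp_pos: [0.526, 0.1503, 0.12]
eef_rot: [0.143, 0.99, 0.0, 0.0]
force: [-1.8, 0.0, 4.6]
opening: -0.0001
```

Emit:
servo_tool(steps=[[0,0,0,-0.01,0],[0,0,0,-0.03,0],[0,0,0,-0.04,0],[0,0,0,0,0],[0,0,0,0,0]])

```text
clock: 5.4
tcp_pos: [0.5262, 0.1503, 0.2008]
eef_rot: [0.143, 0.99, 0.0, 0.001]
force: [0.3, 1.0, -0.9]
opening: -0.0005
```

Emit:
servo_tool(steps=[[0,0.0105,0.028,0,0],[0,0.0105,0.028,0,0],[0,0.0105,0.028,0,0],[0,0.0105,0.028,0,0],[0,0.0105,0.028,0,0],[0,0.0105,0.028,0,0],[0,0.0105,0.028,0,0],[0,0.0105,0.028,0,0],[0,0,0,0.03,0],[0,0,0,0.026,0],[0,0,0,0,0],[0,0,0,0,0]])

```text
clock: 6.6
tcp_pos: [0.5088, 0.3888, 0.1436]
eef_rot: [0.143, 0.99, -0.0, -0.001]
force: [1.0, -0.2, 1.8]
opening: -0.0
```

```bash
python3 - <<'E'
from rig import env
import cv2,numpy as np
a=env.grab_frame("scene")["frame"][130:275,320:520]
cv2.imwrite("pics/c2.png",cv2.resize(a,(800,580),interpolation=cv2.INTER_CUBIC)[:,:,::-1])
E
```

```text
(no output)
```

View pics/c2.png

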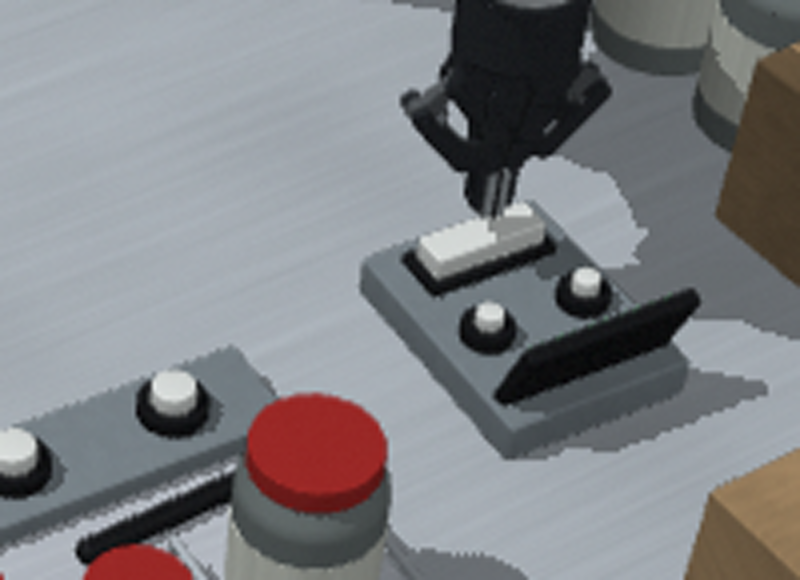

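The bay-1 key at (172,395) is up again, and the tips hover over the middle of the long key at (495,215).

Emit:
servo_tool(steps=[[0,0,0,0.01,0],[0,0,0,0.005,0],[0,0,0,0.002,0],[0,0,0,0.002,0],[0,0,0,0.002,0],[0,0,0,0,0]])

```text
clock: 7.25
tcp_pos: [0.5088, 0.3889, 0.123]
eef_rot: [0.143, 0.99, -0.0, 0.0]
force: [-0.9, -0.9, 3.1]
opening: 0.0002
```

Emit:
servo_tool(steps=[[0,0,0,0.001,0],[0,0,0,0.001,0],[0,0,0,0.001,0],[0,0,0,0,0],[0,0,0,0,0],[0,0,0,0,0]])

```text
clock: 7.85
tcp_pos: [0.5089, 0.3889, 0.12]
eef_rot: [0.143, 0.99, 0.0, 0.0]
force: [-0.8, -1.9, 4.0]
opening: 0.0001
```

Emit:
servo_tool(steps=[[0,0,0,0.0005,0],[0,0,0,0,0],[0,0,0,0,0]])

```text
clock: 8.15
tcp_pos: [0.5089, 0.3889, 0.1195]
eef_rot: [0.143, 0.99, 0.0, 0.0]
force: [-0.0, -2.0, 4.7]
opening: 0.0002
```

```bash
python3 - <<'E'
from rig import env
import cv2,numpy as np
a=env.grab_frame("scene")["frame"][130:275,320:520]
cv2.imwrite("pics/c3.png",cv2.resize(a,(800,580),interpolation=cv2.INTER_CUBIC)[:,:,::-1])
print(env.state()["force"])
E
```

```text
[-0.68770082 -2.14584635  4.06522077]
```

View pics/c3.png

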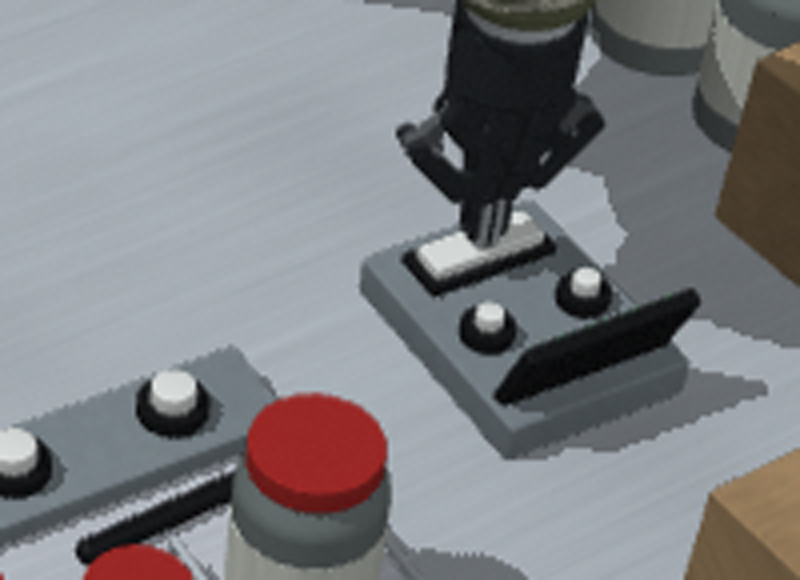

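Emit:
servo_tool(steps=[[0,0,0,-0.01,0],[0,0,0,-0.03,0],[0,0,0,-0.04,0],[0,0,0,-0.04,0],[0,0.04,0,0,0],[0,0.04,0,0,0],[0,0.04,0,0,0],[0,0,0,0,0],[0,0,0,0,0],[0,0,0,0,0]])

```text
clock: 9.2
tcp_pos: [0.3944, 0.4228, 0.2395]
eef_rot: [0.143, 0.99, 0.0, 0.0]
force: [0.2, 0.6, 0.5]
opening: 0.0003
```

```bash
python3 - <<'E'
from rig import env
import cv2,numpy as np,pickle
p=env.grab_frame("scene");cv2.imwrite("pics/s4.png",p["frame"][:,:,::-1])
o=pickle.load(open("scene0.pkl","rb"))["frame"].astype(int)
d=np.abs(p["frame"].astype(int)-o).max(2);d=(d>40).astype(np.uint8)*255
print(d[210:400,100:440].sum()//255); cv2.imwrite("pics/d4.png",d)
print(env.state()["force"])
E
```

```text
0
[0.42164394 0.35580229 0.76011528]
```

View pics/s4.png

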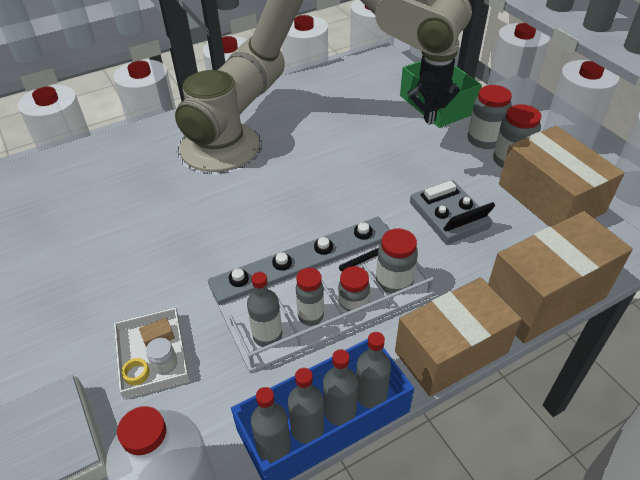

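View pics/d4.png

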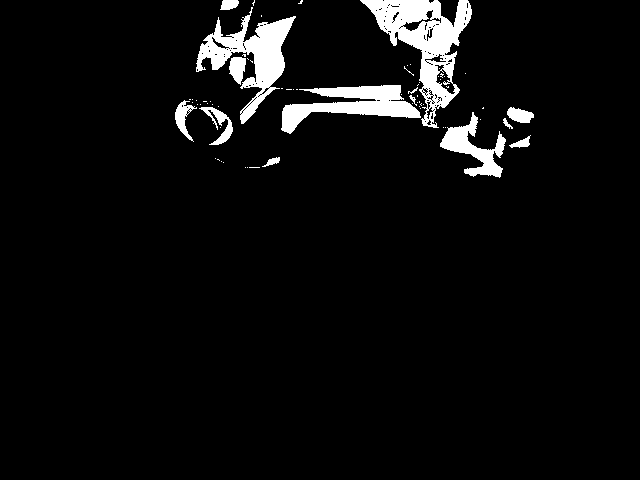

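The long key was visibly down in the pressed picture, at (480,250). After withdrawing, rack, jars, keys, terminal and tray look the same as at the start. The only differences are the arm and its shadow. I'm handing in.

```bash
python3 -c "
from rig import env
print(env.job_done())"
```

```text
the job is handed in; nothing more can be done
None
```

I booked out the widest jar and handed the job in at about 9.3 s on the robot's clock; no verdict was reported.

- **Jar:** the widest jar stood in bay 1, the leftmost. I identified it by its lid width in the pictures and its measured lid height (about 141 mm, against 142 mm expected).
- **Bay-1 key:** I pressed it with closed fingertips to about 7 mm of travel at about 4.6 N, then lifted off. The next picture showed it up again.
- **Long key:** I pressed it to about 7.5 mm of travel at 4 to 4.7 N. It was visibly down in a picture, and I then withdrew clear of everything.
- **Last checks:** the final scene picture matched the starting one everywhere except the arm and its shadow, so the keys look up and nothing loose moved. The tool force was near zero.
- **Limits of the checks:** key travel was worked out from tool height and force, not read directly. The trained detector did not find the bay-1 key correctly: nothing in the top view, wrong spots in the scene view. I placed it from colour and depth instead, and the two cameras agreed within about 1.5 mm.

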